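Scan the new reagent pack into the analyser's reagent bay

ROBOT

A 6-joint arm with a two-finger parallel gripper is mounted at the origin on the work surface. World frame = base frame: x ahead of the robot, y to its left, z up, the work surface at z = 0. Lengths are in m, angles in degrees, forces in N, time in s.
With the tool pointing down it reaches from about 0.25 to 0.725 m from the base axis. Payload 9.7 kg.
Tool frame: the origin (TCP) lies midway between the tips of the shut fingers; the grasp point (between the pads) lies 19 mm behind it; x points along the fingers, y is the direction in which the jaws open and shut, and the axes are right-handed (so a half turn about x gives the same grasp; the last joint's range is limited). The gripper opens to 85 mm and grips with 20 to 120 N. Pads are 22 mm wide; open, the fingers measure 114 mm over their backs; the gripper's body (76 mm by 85 mm) begins 54 mm behind the grasp point. The pads swing forward as they close: fully open they stand 13 mm farther back than shut.
Start: joints at [70.703, 4.979, 10.078, 95.1, 0, 90], TCP at [0.182, 0.519, 0.231] pointing down, gripper open.
Joint ranges: [-179.16, 179.16], [-48.56, 103.87], [-65.8, 70.77], [-126.05, 130.52], [-82.76, 87.17], [-180, 180]. Speed limits (degrees/s): [127.2, 127.2, 147.25, 180, 180, 180].

INTERFACE

Orientations are given as [roll, pitch, yaw] about the fixed x, y, z axes, in that order (R = Rz(yaw) Ry(pitch) Rx(roll)).
In Python, from workcell import bot, cams gives the robot as it stands.
- The arm moves only by the tool apply_moves, never from a script. Its argument "commands" is a list of rows, each a list of 5 numbers: the shift along the tool's x, y, z in m, then the turn about the tool's x in rad, then the opening, from -1 (shut) to 1 (fully open). In form: [[tx, ty, tz, roll, hand], ...]. A call has 1 to 12 rows; each row is the pose to reach, as a shift and turn from the pose measured when the call began, along the tool's axes at that moment; what a row does not reach only later rows make up. A row lasts 1/10 s, in which the tool goes at most 50 mm and 8.59 degrees, less where a joint would pass 70% of its speed; a pose out of reach is approached as far as the arm can. A call with a gripper value outside its range is refused whole. The fingers move at their own pace and stop on an object; "newtons" is the grip in N (left out, the last holds). Time passes only in rows, so rows that repeat a pose let the fingers close. It gives the time, the measured TCP pose, the force and the opening at its end, in the units of the state.
- bot.get_obs(): the state, without advancing time (a new reading comes with each control period).
- cams.camera(name): name is "scene" or "top" or "wrist"; returns a dict with "frame" (420x560x3 uint8, blue, green, red), "depth" (420x560 float32, m along the optical axis (not along the pixel's ray), 0 where there is no reading), "camera_matrix" (3x3 intrinsics, pixels), "R" (3x3) and "t" (3): a world point X has camera coordinates R X + t; the wrist camera has in their place "mount" (4x4, takes a point from camera to tool coordinates, whose origin is the TCP and whose axes are the tool frame's). Camera axes: x right, y down, z forward; pixel columns grow to the right and rows downward; lengths in m; the calibration is good to about 2 mm. A picture is of the moment at which its call begins: read the wrist's pose just before it.
- bot.job_done(): hands the job in, once; it reports no verdict.
Trained networks look in the newest picture that a camera, given by its name, has taken for a name from the list of things; names that differ only in an ending like _2 or _b are one class to them, and where a whole thing is asked for, a point or a joint stands for the part that bears it (a point fixed in the world has none). Each returns a list of dicts, best first, with "confidence" (0 to 1); they miss things now and then, are a little off and sometimes report something else, mostly with a low value. They report only what shows in the picture. A call takes as long as a camera call. They do not tell look-alikes from the thing itself.
- cams.spot_in(name, camera): "rect" ([left, top, right, bottom] in pixels, round what is visible of it).
The state is a dict: "time": time; "q": joint angles; "qd": joint speeds; "joint_efforts": joint torques, N m; "ee_pos": TCP position; "tcp_rot": TCP orientation; "wrist_force": force on the tool from outside, world axes, zero at the start; "torque": the same for the moment, N m; "opening": finger opening in m.
Only numpy, scipy, OpenCV 4.12 (cv2) and the standard library are available. Lean on these libraries where they do the work, as an engineer would, in place of code of your own. Each camera call takes 0.05 s, during which the arm holds its last target. There are 200 camera calls.

TASK

Register the orange-capped reagent pack: swing the reagent bay's cover up and over until it stands open by itself, take the barcode scanner from its cradle, point it squarely at that pack's label from about 10 cm away and hold it still there for two seconds. Then put the scanner back in its cradle as it was and shut the cover again, without shifting the packs or the tube rack, bottle and beaker standing around.

Things in the scene. Friction and masses are not known exactly. Their poses are not given: they have to be found in the camera images.
- bay: Reagent bay, a cream open-topped box fixed to the bench, 130 deep (its x) x 190 wide (its y) x 97 mm high; origin at the centre of its underside, x towards its hinged side, on the left as the robot sees it, z up. Its front wall, at x = -65 mm, faces right, to the cradle. Three slots side by side, 57 mm apart, hold a pack each, all facing as the bay does. A flip-up cover closes it.
- cover (a joint): Angle of the bay's cover, rad: 0 = shut, grows as it swings up and over to the hinged side, stop at 1.92 (20 degrees past upright). No latch; about 0.3 kg, damped hinge: below about 1.5 rad it sinks shut by itself in about 2 s, beyond that it falls back onto its stop and stays open. About 2 N at the front edge moves it.
- cover_hinge (a point): Middle of the cover's hinge line, on the bay's rim at its x = 65 mm, 97 mm above the bench; the line runs along the bay's y. The point's axes turn with the cover (shut: as the bay's). The cover is a panel 9 mm thick, 190 mm wide, cream frame with smoked clear pane; its lower face is level with the hinge line and it reaches 130 mm forward (-x) of it, plus the lip.
- lip (a point): Middle of the front edge of the cover's blue lip, 162 mm from the hinge line, 4 mm above the cover's lower face; turns with the cover. The lip is a tab 56 mm wide (y), 8 mm thick, that sticks out 32 mm beyond the bay's front, with free space below it down to the bench: it can be lifted from below with a tilted fingertip, or taken by its sides.
- pack_orange: Reagent pack with the orange cap, the one to scan: off-white plastic block 108 (x) x 46 (y) mm, 70 mm to the top of its 32 mm cap (cap in front), about 0.28 kg, loose in its slot of the bay, which of the three varies. Origin at the centre of its underside, 15 mm above the bench.
- pack_blue: The same kind of pack with a blue cap, in another slot; not to be scanned or shifted.
- pack_green: The same kind of pack with a green cap, in another slot; not to be scanned or shifted.
- label_orange (a point): Middle of the barcode on the orange-capped pack's label, a white label 50 x 40 mm with black bars and an orange end stripe, on the top of the pack behind its cap, about 67 mm above the bench. The point's z axis points straight out of the label: up, leaning 12 degrees towards the bay's front; y as the bay's.
- scanner: Cordless gun-type barcode scanner, about 0.18 kg; origin at the point to grasp, on the centre line of its black handle. The handle lies along x, 120 long x 32 wide (y) x 28 mm high (z), from 57 mm behind the origin to 63 mm in front. The grey head with a yellow nose, 60 mm wide, at the front (+x) end reaches from 45 to 98 mm in front of the origin, 25 mm above to 53 mm below it.
- scanner_grip (a point): The same grasp point of the scanner's handle, with the scanner's axes (x along the handle to the head, z up when in the cradle). The balance point lies about 20 mm in front of it.
- scan_window (a point): Middle of the red window in the scanner's nose, 78 mm in front of and 50 mm below the grasp point. Its x axis is the beam, out of the window, down and 12 degrees forward: with the handle level and facing as the bay does, it meets the labels square. It reads a label whose middle is within 15 mm of the beam, 50 to 160 mm from the window, square to 20 degrees, if the scanner is still.
- cradle_rest (a point): Where the scanner's grasp point lies in its cradle, 75 mm above the bench; x along the handle to the head, z up. The cradle is a grey stand fixed to the bench, base 170 x 90 x 10 mm, with two open-topped U saddles that carry the handle 37 to 51 mm behind and 36 to 46 mm in front of this point, free for fingers between. U 40 mm wide, floor 61 mm, wall tops 77 mm above the bench.
- tube_rack: Blue rack of capped sample tubes, 120 x 62 mm, 94 mm high, loose: leave it alone.
- bottle: White bottle with a blue cap, 68 mm across, 150 mm high, loose: leave it alone.
- beaker: Glass beaker, 72 mm across, 90 mm high, loose: leave it alone.
Not all that is in view belongs to the job. Of the things that look like the bay, the smaller one is meant.

How it is judged (in metres and radians):
On the way, in this order (a step that is already met when the one before it is completed fails the run):
1. the cover stands open by itself on its stop (beyond 1.75 rad), nothing held by the robot (value of joint cover above 1.75 rad and contact force between the fingers and anything else below 0.3 N), for 0.2 s.
2. the scanner is lifted clear of its cradle (distance between scanner_grip and cradle_rest above 0.04 m and height (world z) of scanner_grip above 0.1 m), for 0.1 s.
3. the scanner is held still for a second, aimed at the orange-capped pack's label: label within 15 mm of the beam, 50 to 160 mm from the window, square to 0.35 rad (x of label_orange in the frame of scan_window between 0.05 and 0.16 m and y of label_orange in the frame of scan_window between -0.015 and 0.015 m and z of label_orange in the frame of scan_window between -0.015 and 0.015 m and angle between the x axis of scan_window and the z axis of label_orange, either way round below 0.35 rad and linear speed of scanner below 0.02 m/s and angular speed of scanner below 0.15 rad/s and value of joint cover above 1.7 rad), for 1 s.
4. the scanner lies released in its cradle again, the cover still open (distance between scanner_grip and cradle_rest below 0.012 m and angle between the x axis of scanner_grip and the x axis of cradle_rest, either way round below 0.12 rad and angle between scanner_grip's own z axis and vertical below 0.12 rad and linear speed of scanner below 0.02 m/s and contact force between the fingers and anything else below 0.3 N and value of joint cover above 1.6 rad), for 0.2 s.
At the end, for the whole second after the job is handed in: The cover is shut (within 0.04 rad), the scanner lies in its cradle as at the start (grasp point within 12 mm, direction and level within 0.12 rad) at rest and released, and the three packs are within 12 mm of where they were (distance between scanner_grip and cradle_rest below 0.012 m and angle between the x axis of scanner_grip and the x axis of cradle_rest, either way round below 0.12 rad and angle between scanner_grip's own z axis and vertical below 0.12 rad and linear speed of scanner below 0.02 m/s and distance of each of pack_orange, pack_blue, pack_green from where it was at the start of the episode below 0.012 m and value of joint cover below 0.04 rad and contact force between the fingers and anything else below 0.3 N); the robot touches nothing.
It fails at once if a pack is shifted by more than 25 mm (distance of any of pack_orange, pack_blue, pack_green from where it was at the start of the episode above 0.025 m).
It fails at once if the tube rack, bottle or beaker is shifted by more than 25 mm or tipped over (distance of any of tube_rack, bottle, beaker from where it was at the start of the episode above 0.025 m or angle between any of tube_rack, bottle, beaker's own z axis and vertical above 0.4 rad).
It also fails if it takes over 72 s, if anything falls off the work surface, if the arm or the gripper's body presses on something with over 40 N, if the wrist force passes 120 N, or if a joint passes its speed limit or range.

## Working session

There is one attempt and no reset: what is moved stays moved. The work goes in short steps, Python scripts to look and compute and a tool call to move; the robot and the scene stay as the last step left them, time stands still between calls to the robot, and variables do not carry over. Pictures are saved under pics/ and viewed, about 8 in all and at most 12, crops included, and the job is handed in when it is done.

Besides the shell and the picture viewer there is one more tool, called as name([rows], argument=value, ...), one row to a line, values as JSON. apply_moves: Moves the arm, as the interface text tells. Its arguments: {"type":"object","properties":{"commands":{"type":"array"},"newtons":{"type":"number"}},"required":["commands"]}

```bash
mkdir -p pics; ls; cat > h.py <<'E'
import numpy as np, cv2
from workcell import bot, cams
from scipy.spatial.transform import Rotation as Ro
def pts(c,o=None):
    d=c["depth"];K=np.array(c["camera_matrix"]);v,u=np.mgrid[:d.shape[0],:d.shape[1]]
    P=np.stack([(u-K[0,2])/K[0,0]*d,(v-K[1,2])/K[1,1]*d,d],-1)
    if "mount" in c:
        M=np.array(c["mount"]);P=P@M[:3,:3].T+M[:3,3]
        R=Ro.from_euler('xyz',o["tcp_rot"],degrees=True).as_matrix();P=P@R.T+np.array(o["ee_pos"])
    else: P=(P-np.array(c["t"]).ravel())@np.array(c["R"])
    P[d==0]=np.nan
    return P
E
python3 - <<'E'
from h import *
o=bot.get_obs();print(o)
for n in ("scene","top"):
    c=cams.camera(n);cv2.imwrite(f"pics/{n}0.png",c["frame"]);np.savez(f"{n}0.npz",P=pts(c),f=c["frame"])
    for t in ("bay","cover","lip","pack_orange","scanner","cradle_rest","tube_rack","bottle","beaker","scan_window"):
        try: print(n,t,[( [int(x) for x in r["rect"]],round(r["confidence"],2)) for r in cams.spot_in(t,n)][:3])
        except Exception as e: print(n,t,e)
E
```

```text
pics
{'time': 0.0, 'q': array([ 7.07040506e+01,  5.01156436e+00,  1.00337984e+01,  9.50994472e+01,
       -1.82933344e-04,  8.99996004e+01]), 'qd': array([-0.02658467,  0.02367105, -0.03247378, -0.07322141,  0.007447  ,
        0.02823581]), 'joint_efforts': array([-4.70951636e-04, -5.20390606e+01,  4.64803219e+01,  1.63072301e-02,
        2.56154999e-05, -3.57394200e-06]), 'ee_pos': array([0.18167041, 0.51888411, 0.23057274]), 'tcp_rot': array([ -89.86465478,   89.92278665, -109.16020441]), 'wrist_force': array([ 1.33967416,  0.12641053, -0.25585507]), 'torque': array([ 0.06916031, -0.06327072,  0.00030458]), 'opening': 0.08515816249592453}
scene bay [([298, 193, 365, 270], 0.82), ([316, 126, 385, 200], 0.81)]
scene cover [([301, 194, 362, 247], 0.67), ([314, 127, 382, 175], 0.63)]
scene lip [([313, 127, 384, 175], 0.96), ([300, 194, 359, 247], 0.69)]
scene pack_orange []
scene scanner [([177, 207, 215, 256], 0.79), ([299, 194, 362, 246], 0.47)]
scene cradle_rest [([171, 211, 221, 269], 0.87), ([179, 209, 215, 258], 0.25)]
scene tube_rack [([92, 218, 135, 268], 0.9)]
scene bottle [([427, 197, 459, 247], 0.7), ([170, 212, 217, 272], 0.2)]
scene beaker [([215, 261, 247, 302], 0.71), ([298, 192, 362, 272], 0.37)]
scene scan_window []
top bay [([205, 166, 265, 234], 0.92), ([152, 253, 232, 347], 0.73)]
top cover [([203, 165, 259, 235], 0.7), ([154, 250, 236, 348], 0.63)]
top lip [([205, 168, 263, 232], 0.93), ([151, 252, 235, 345], 0.76), ([126, 189, 152, 210], 0.45)]
top pack_orange [([206, 166, 262, 234], 0.69)]
top scanner [([333, 178, 366, 225], 0.85)]
top cradle_rest [([326, 175, 367, 228], 0.83)]
top tube_rack []
top bottle [([124, 189, 153, 213], 0.62)]
top beaker [([309, 138, 330, 163], 0.98), ([333, 178, 365, 223], 0.41)]
top scan_window []
```

```bash
python3 - <<'E'
import cv2,numpy as np
a=cv2.imread("pics/top0.png")[110:370,90:450];b=cv2.imread("pics/scene0.png")[100:320,60:480]
a=cv2.resize(a,None,fx=2.2,fy=2.2,interpolation=3);cv2.imwrite("pics/a.png",a)
b=cv2.resize(b,None,fx=1.9,fy=1.9,interpolation=3);cv2.imwrite("pics/b.png",b)
E
```

```text
(no output)
```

View pics/a.png

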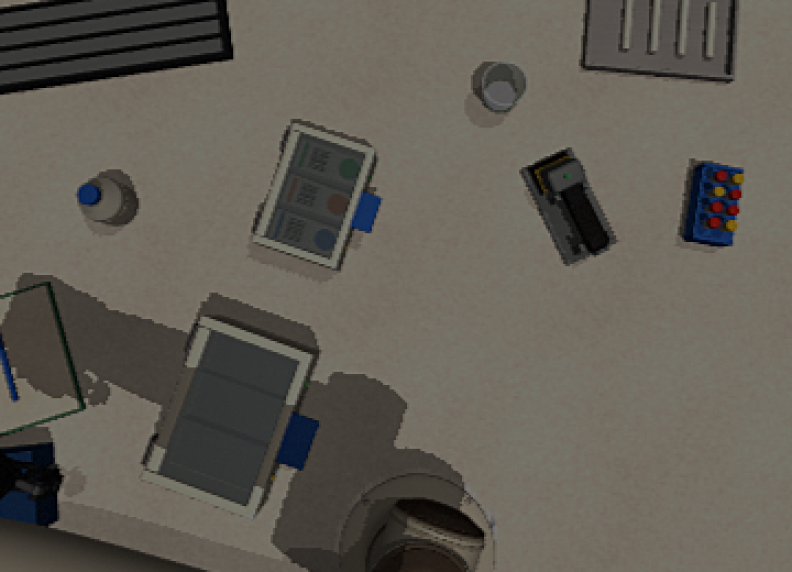

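View pics/b.png

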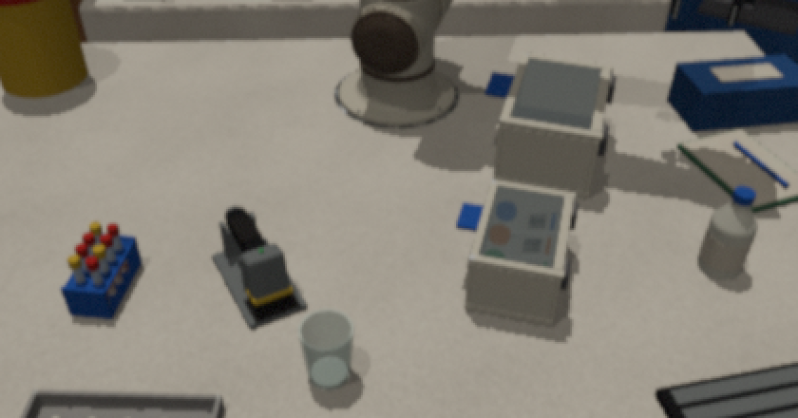

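Two bay look-alikes in top view: one at full-image rect (205,166)-(265,234), with three packs under a clear cover, and a bigger one at (152,253)-(232,347). The smaller one is meant. Its orange cap is in the middle slot (crop about 340,203). The scanner's head points away from the robot and to the left.

```bash
python3 - <<'E'
from h import *
D=np.load("top0.npz");P=D["P"];f=D["f"]
def reg(u0,v0,u1,v1,z0,z1):
    Q=P[v0:v1,u0:u1].reshape(-1,3);C=f[v0:v1,u0:u1].reshape(-1,3).astype(int)
    m=(Q[:,2]>z0)&(Q[:,2]<z1);return Q[m],C[m]
def rect(Q):
    r=cv2.minAreaRect((Q[:,:2]*1000).astype(np.float32));print(len(Q),"c",np.round(r[0],1),"size",np.round(r[1],1),"ang",round(r[2],1),"z",np.round(np.nanpercentile(Q[:,2],[5,50,95]),4))
for n,b in (("bay",(195,155,275,245)),("big",(145,245,245,355))):
    Q,C=reg(*b,.05,.3);h=np.histogram(Q[:,2],bins=np.arange(.05,.3,.01));print(n,h[0])
    blue=(C[:,0]>C[:,2]*1.8)&(C[:,0]>80)&(Q[:,2]>.085)
    print("all");rect(Q);print("noblue");rect(Q[~blue&(Q[:,2]>.095)]);print("lip");rect(Q[blue]);print(Q[blue].mean(0))
Q,C=reg(325,170,372,232,.07,.2);print("handle+head");rect(Q)
dark=C.max(1)<60; rect(Q[dark&(Q[:,2]>.08)]); 
Q2=Q[Q[:,2]>.092];print("head top");rect(Q2)
Q,C=reg(325,170,372,232,.004,.016);print("base");rect(Q)
for n,b in (("beaker",(305,133,335,168)),("rack",(390,175,445,230)),("bottle",(120,180,160,220))):
    Q,C=reg(*b,.03,.3);print(n);rect(Q)
c=cams.camera("top");print(c["camera_matrix"],-np.array(c["R"]).T@c["t"])
S=np.load("scene0.npz");P=S["P"];f=S["f"]
Q,C=reg(290,185,370,280,.085,.13);print("scene bay");rect(Q)
blue=(C[:,0]>C[:,2]*1.8)&(C[:,0]>80);rect(Q[blue]);rect(Q[~blue])
Q,C=reg(165,200,225,275,.08,.13);print("scene scanner");rect(Q)
E
```

```text
bay [  12   10   11   13  165 2205  135    0    0    0    0    0    0    0
    0    0    0    0    0    0    0    0    0    0]
all
2551 c [539.8 141.9] size [170.8 190.3] ang 71.2 z [0.0986 0.1049 0.1101]
noblue
2352 c [539.7 141.5] size [170.  190.2] ang 71.2 z [0.0996 0.105  0.1102]
lip
141 c [517.9  74.9] size [28.3 53.3] ang 71.7 z [0.1014 0.1056 0.11  ]
[0.51746415 0.07485033 0.10559314]
big [  22   27   17   24   27   30   33  955 3705   33    0    0    0    0
    0    0    0    0    0    0    0    0    0    0]
all
4873 c [216.4 258.8] size [223.  247.9] ang 70.0 z [0.1249 0.1324 0.1375]
noblue
4767 c [216.4 258.8] size [223.  247.9] ang 70.0 z [0.1266 0.1324 0.1375]
lip
0 c [0. 0.] size [0. 0.] ang 0.0 z nan
[nan nan nan]
handle+head
574 c [ 524.6 -246.9] size [149.   56.8] ang 23.9 z [0.0754 0.0899 0.0992]
403 c [ 523.4 -247.3] size [146.5  55.6] ang 24.1 z [0.0827 0.0895 0.0967]
head top
185 c [ 522.2 -240.2] size [142.4  53.8] ang 17.5 z [0.0923 0.0951 0.1019]
base
743 c [ 546.1 -245.1] size [162.9 217.1] ang 89.2 z [0.0043 0.0087 0.0145]
beaker
239 c [ 714.3 -136.2] size [67.7 68.2] ang 2.0 z [0.0345 0.0727 0.0931]
rack
682 c [ 534.  -465.9] size [ 64.1 121.8] ang 79.3 z [0.0473 0.0555 0.0965]
bottle
443 c [539.  471.6] size [60.4 67.4] ang 66.8 z [0.0443 0.1042 0.1524]
[[428.18586193   0.         274.83116486]
 [  0.         428.18586193 210.59552595]
 [  0.           0.           1.        ]] [0.36956976 0.01628796 1.49994787]
scene bay
2589 c [543.5 139.1] size [171.1 194.9] ang 71.4 z [0.0935 0.105  0.108 ]
119 c [523.8  73.2] size [26.9 51.2] ang 71.6 z [0.1031 0.1058 0.1083]
2470 c [543.5 139.1] size [171.1 194.9] ang 71.4 z [0.0933 0.105  0.108 ]
scene scanner
609 c [ 587.9 -223.3] size [287.8  55.6] ang 27.2 z [0.0823 0.0908 0.0988]
  return np.nanmean(a, axis, out=out, keepdims=keepdims)
<stdin>:11: RuntimeWarning: Mean of empty slice.
  ret = um.true_divide(
```

```bash
cat >> h.py <<'E'
def plan(target,yaw_y=None):
    """shift in current tool axes to world target, and roll options so that tool y lies along heading yaw_y (deg)"""
    o=bot.get_obs();R=Ro.from_euler('xyz',o["tcp_rot"],degrees=True).as_matrix()
    s=R.T@(np.array(target)-o["ee_pos"]);out=[]
    if yaw_y is not None:
        for k in (0,180):
            a=np.radians(yaw_y+k);v=R.T@np.array([np.cos(a),np.sin(a),0]);out.append(round(float(np.arctan2(v[2],v[1])),3))
    print("t",o["time"],"ee",np.round(o["ee_pos"],4),"rot",np.round(o["tcp_rot"],2),"q",np.round(o["q"],1),"F",np.round(o["wrist_force"],1),"open",round(o["opening"],4))
    print("shift",np.round(s,4),"roll",out,"axes y,z",np.round(R[:,1],3),np.round(R[:,2],3))
E
python3 -c "
from h import *
plan((.517,.068,.22),161.2)"
```

```text
t 1.15 ee [0.1817 0.5191 0.2313] rot [ -94.46   90.   -113.76] q [70.7  5.  10.1 95.1  0.  90. ] F [ 0.8  0.1 -0.7] open 0.0854
shift [ 0.0113 -0.315   0.4655] roll [-1.579, 1.562] axes y,z [ 0.33   0.944 -0.   ] [ 0.944 -0.33  -0.   ]
```

apply_moves([
  [0.011,-0.315,0.4655,1.562,1],
  [0.011,-0.315,0.4655,1.562,1],
  [0.011,-0.315,0.4655,1.562,1],
  [0.011,-0.315,0.4655,1.562,1],
  [0.011,-0.315,0.4655,1.562,1],
  [0.011,-0.315,0.4655,1.562,1],
  [0.011,-0.315,0.4655,1.562,1],
  [0.011,-0.315,0.4655,1.562,1],
  [0.011,-0.315,0.4655,1.562,1],
  [0.011,-0.315,0.4655,1.562,1],
  [0.011,-0.315,0.4655,1.562,1],
  [0.011,-0.315,0.4655,1.562,1],
])

```text
time: 2.35
ee_pos: [0.5188, 0.0643, 0.2195]
tcp_rot: [-5.2, 90.0, -114.3]
wrist_force: [-0.1, 0.1, 0.0]
opening: 0.0854
```

apply_moves([
  [0,0,0,0,1],
  [0,0,0,0,1],
  [0,0,0,0,1],
])

```text
time: 2.65
ee_pos: [0.5182, 0.0655, 0.2198]
tcp_rot: [-0.7, 90.0, -109.7]
wrist_force: [0.3, -0.1, -0.6]
opening: 0.0855
```

```bash
python3 - <<'E'
from h import *
plan((.517,.068,.22),-18.8)
o=bot.get_obs();c=cams.camera("wrist");P=pts(c,o);f=c["frame"].astype(int);cv2.imwrite("pics/w1.png",c["frame"])
m=(f[...,0]>f[...,2]*1.8)&(f[...,0]>60)&(P[...,2]>.085)&(P[...,2]<.12)
Q=P[m];r=cv2.minAreaRect((Q[:,:2]*1000).astype(np.float32));print(m.sum(),r,Q.mean(0))
m=(P[...,2]>.09)&(P[...,2]<.12);Q=P[m];print(cv2.minAreaRect((Q[:,:2]*1000).astype(np.float32)))
E
```

```text
t 2.65 ee [0.5182 0.0655 0.2198] rot [  -0.7    89.97 -109.73] q [  7.2   1.    4.6  93.7  -0.  116.2] F [ 0.3 -0.1 -0.6] open 0.0855
shift [-0.0002 -0.002  -0.002 ] roll [-0.004, 3.138] axes y,z [ 0.945 -0.326 -0.   ] [-0.326 -0.945  0.001]
1364 ((519.175048828125, 74.57475280761719), (30.028289794921875, 53.027610778808594), 70.7159194946289) [0.51740186 0.07110006 0.10400371]
((576.276611328125, 87.04510498046875), (237.0338897705078, 564.8845825195312), 51.34796142578125)
```

View pics/w1.png

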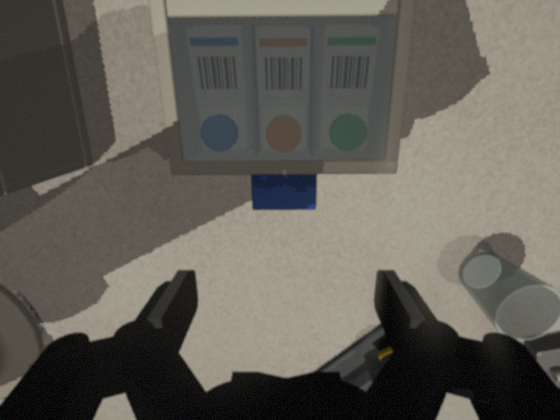

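Wrist view: blue lip at (285,191), orange cap at (284,133) and its label at (284,73) in the middle slot, green on the right and blue on the left. That confirms the bay. Next I go down and grip the lip by its sides.

apply_moves([
  [0.05,-0.002,-0.001,-0.004,1],
  [0.1,-0.002,-0.001,-0.004,1],
  [0.14,-0.002,-0.001,-0.004,1],
  [0.14,-0.002,-0.001,-0.004,1],
  [0.14,-0.002,-0.001,-0.004,1],
  [0.14,-0.002,-0.001,-0.004,1],
  [0.14,-0.002,-0.001,-0.004,-0.2],
  [0.14,-0.002,-0.001,-0.004,-0.2],
  [0.14,-0.002,-0.001,-0.004,-0.2],
  [0.14,-0.002,-0.001,-0.004,-0.2],
  [0.14,-0.002,-0.001,-0.004,-0.2],
  [0.14,-0.002,-0.001,-0.004,-0.2],
], newtons=40)

```text
time: 3.9
ee_pos: [0.5172, 0.0674, 0.0818]
tcp_rot: [118.4, 89.9, 9.6]
wrist_force: [-2.1, 1.5, 8.1]
opening: 0.0553
```

apply_moves([
  [-0.0077,0,-0.0004,0,-0.2],
  [-0.0184,0,-0.0016,0,-0.2],
  [-0.0305,0,-0.0039,0,-0.2],
  [-0.0424,0,-0.0071,0,-0.2],
  [-0.054,0,-0.0113,0,-0.2],
  [-0.0652,0,-0.0164,0,-0.2],
  [-0.076,0,-0.0224,0,-0.2],
  [-0.0863,0,-0.0292,0,-0.2],
  [-0.096,0,-0.0368,0,-0.2],
  [-0.105,0,-0.0452,0,-0.2],
  [-0.1124,0,-0.053,0,-0.2],
  [-0.1191,0,-0.0614,0,-0.2],
])

```text
time: 5.1
ee_pos: [0.5368, 0.1259, 0.2013]
tcp_rot: [99.2, 89.9, -9.6]
wrist_force: [2.1, 0.9, -9.7]
opening: 0.0549
```

```bash
python3 - <<'E'
from h import *
plan((.517,.068,.22),-19)
o=bot.get_obs();c=cams.camera("scene");cv2.imwrite("pics/s2.png",cv2.resize(c["frame"][80:300,200:480],None,fx=2,fy=2))
E
```

```text
t 5.1 ee [0.5368 0.1259 0.2013] rot [99.24 89.91 -9.55] q [ 13.2   4.6   6.3  91.7  -0.  122. ] F [ 2.1  0.9 -9.7] open 0.0549
shift [-0.0187 -0.0001  0.0612] roll [0.004, -3.138] axes y,z [ 0.947 -0.322  0.002] [-0.322 -0.947 -0.   ]
```

View pics/s2.png

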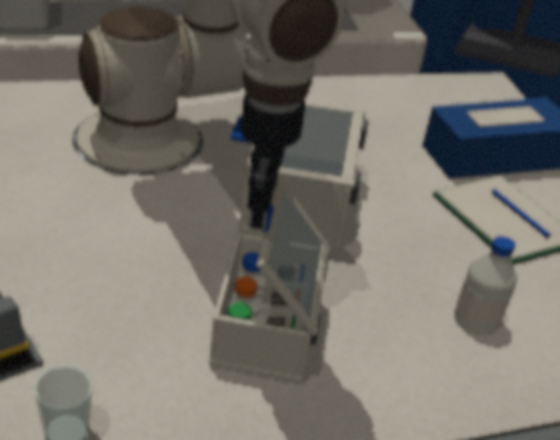

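apply_moves([
  [-0.007,0,-0.0101,0,-0.2],
  [-0.0132,0,-0.0208,0,-0.2],
  [-0.0185,0,-0.0319,0,-0.2],
  [-0.0229,0,-0.0435,0,-0.2],
  [-0.0264,0,-0.0553,0,-0.2],
  [-0.0289,0,-0.0673,0,-0.2],
  [-0.0304,0,-0.0796,0,-0.2],
  [-0.0309,0,-0.0919,0,-0.2],
  [-0.0305,0,-0.1042,0,-0.2],
  [-0.0291,0,-0.1164,0,-0.2],
  [-0.0267,0,-0.1285,0,-0.2],
  [-0.0267,0,-0.1285,0,-0.2],
])

```text
time: 6.35
ee_pos: [0.579, 0.2507, 0.2293]
tcp_rot: [143.7, 89.8, 35.0]
wrist_force: [-3.5, -0.4, 3.0]
opening: 0.055
```

apply_moves([
  [0,0,0,0,1],
  [0,0,0,0,1],
  [0,0,0,0,1],
  [0,0,0,0,1],
  [0,0,0,0,1],
  [-0.03,0,0.005,0,1],
  [-0.06,0,0.01,0,1],
  [-0.1,0,0.03,0,1],
  [-0.1,0,0.06,0,1],
  [-0.1,0,0.06,0,1],
])

```text
time: 7.35
ee_pos: [0.5592, 0.1914, 0.3318]
tcp_rot: [132.2, 89.5, 23.4]
wrist_force: [0.6, 0.6, -0.8]
opening: 0.0854
```

```bash
python3 - <<'E'
from h import *
plan((.517,.068,.22),-19)
c=cams.camera("scene");cv2.imwrite("pics/s3.png",cv2.resize(c["frame"][80:300,160:480],None,fx=2,fy=2))
o=bot.get_obs();c=cams.camera("wrist");P=pts(c,o);cv2.imwrite("pics/w3.png",c["frame"]);np.savez("w3.npz",P=P,f=c["frame"])
E
```

```text
t 7.35 ee [0.5592 0.1914 0.3318] rot [132.24  89.54  23.44] q [ 18.9  14.5  32.5 107.5   0.  127.7] F [ 0.6  0.6 -0.8] open 0.0854
shift [ 0.1111 -0.0009  0.131 ] roll [0.004, -3.138] axes y,z [ 0.947 -0.322  0.006] [-0.322 -0.947 -0.005]
```

View pics/s3.png

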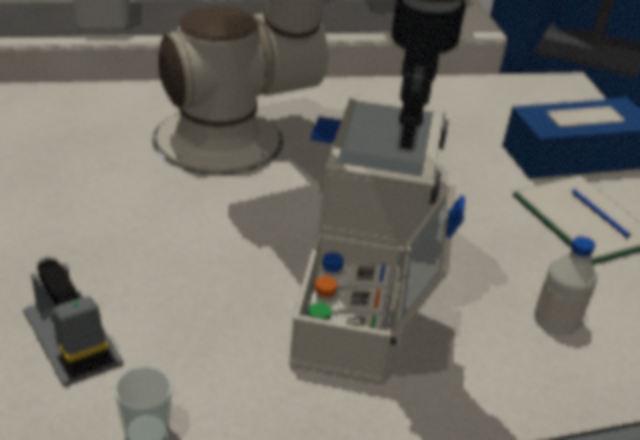

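View pics/w3.png

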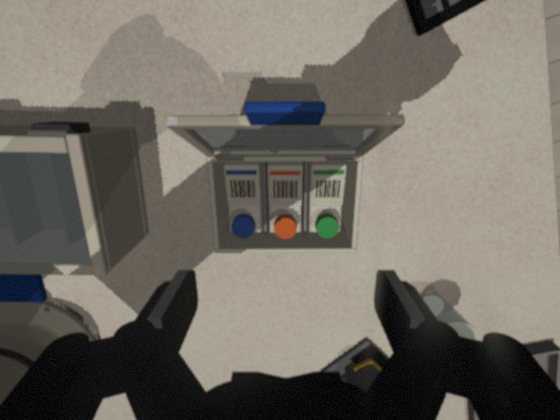

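The cover stands open on its stop. The wrist view shows the orange cap at (285,227) and its barcode at about (286,189). Next I locate the label and plan the move to the scanner.

```bash
python3 - <<'E'
from h import *
D=np.load("w3.npz");P=D["P"];f=D["f"].astype(int)
g=f.mean(2)[165:210,265:308];dark=(g<75)
v,u=np.nonzero(dark);
n,l,st,ce=cv2.connectedComponentsWithStats(cv2.dilate(dark.astype(np.uint8),np.ones((3,5))));print(st[1:],ce[1:])
for (uu,vv) in ((286,189),(286,185),(286,193)): print(uu,vv,np.round(np.nanmedian(P[vv-3:vv+4,uu-5:uu+6].reshape(-1,3),axis=0),4))
hs=f; m=(f[...,2]>150)&(f[...,1]<130)&(f[...,0]<90); m[:205]=False; m[250:]=False;print("cap",m.sum(),P[m].mean(0))
m=(f[...,0]>f[...,2]*1.8)&(f[...,0]>60);m[:205]=0;m[250:]=0;m[:,:215]=0;m[:,265:]=0;print("bluecap",m.sum(),P[m].mean(0))
m=(f[...,1]>f[...,2]*1.8)&(f[...,1]>60);m[:205]=0;m[250:]=0;m[:,:305]=0;m[:,350:]=0;print("greencap",m.sum(),P[m].mean(0))
plan((.45,-.24,.30),-66)
E
```

```text
[[   0    0   43   45 1310]] [[21.39007634 20.9389313 ]]
286 189 [0.5514 0.1651 0.0671]
286 185 [0.5534 0.1707 0.0684]
286 193 [0.5496 0.1597 0.0659]
cap 327 [nan nan nan]
bluecap 358 [nan nan nan]
greencap 369 [nan nan nan]
t 7.45 ee [0.5595 0.1932 0.3294] rot [142.88  89.71  34.14] q [1.900e+01 1.470e+01 3.240e+01 1.074e+02 1.000e-01 1.278e+02] F [ 0.7  1.  -0.6] open 0.0854
shift [0.0277 0.0355 0.4455] roll [0.825, -2.317] axes y,z [ 0.947 -0.321  0.003] [-0.321 -0.947 -0.004]
```

apply_moves([
  [0.02,0.093,0.443,0.825,1],
  [0.04,0.093,0.443,0.825,1],
  [0.06,0.093,0.443,0.825,1],
  [0.08,0.093,0.443,0.825,1],
  [0.08,0.093,0.443,0.825,1],
  [0.08,0.093,0.443,0.825,1],
  [0.08,0.093,0.443,0.825,1],
  [0.08,0.093,0.443,0.825,1],
  [0.08,0.093,0.443,0.825,1],
  [0.08,0.093,0.443,0.825,1],
  [0.08,0.093,0.443,0.825,1],
  [0.08,0.093,0.443,0.825,1],
])

```text
time: 8.65
ee_pos: [0.5058, -0.2551, 0.2477]
tcp_rot: [-159.7, 89.7, 44.3]
wrist_force: [0.4, -0.4, 0.2]
opening: 0.0851
```

apply_moves([
  [0,0,0,0,1],
  [0,0,0,0,1],
])

```text
time: 8.85
ee_pos: [0.5064, -0.2536, 0.2482]
tcp_rot: [-165.5, 89.7, 38.6]
wrist_force: [0.1, -1.4, 0.5]
opening: 0.0857
```

```bash
python3 - <<'E'
from h import *
plan((.506,-.255,.25),-66)
o=bot.get_obs();c=cams.camera("wrist");P=pts(c,o);f=c["frame"];cv2.imwrite("pics/w4.png",f);np.savez("w4.npz",P=P,f=f)
Z=P[...,2]
for z0,z1 in ((.08,.125),(.083,.092),(.095,.125),(.072,.08),(.005,.014)):
    m=(Z>z0)&(Z<z1)&(np.hypot(P[...,0]-.52,P[...,1]+.25)<.13);Q=P[m]
    if len(Q)>20: print(z0,z1,len(Q),cv2.minAreaRect((Q[:,:2]*1000).astype(np.float32)))
E
```

```text
t 8.85 ee [ 0.5064 -0.2536  0.2482] rot [-165.51   89.68   38.61] q [-26.8   7.6  14.8  97.1   0.3 129.1] F [ 0.1 -1.4  0.5] open 0.0857
shift [-0.0019  0.0011  0.0009] roll [0.002, -3.139] axes y,z [ 0.409 -0.913 -0.001] [-0.913 -0.409 -0.005]
0.08 0.125 5766 ((525.374755859375, -250.7314453125), (147.96585083007812, 55.9781608581543), 25.000547409057617)
0.083 0.092 3720 ((525.1796264648438, -250.8224639892578), (147.53514099121094, 55.9781608581543), 25.00054931640625)
0.095 0.125 1005 ((578.0730590820312, -225.80740356445312), (23.1442928314209, 51.945926666259766), 24.113283157348633)
0.072 0.08 394 ((526.7471923828125, -249.6959228515625), (148.51712036132812, 53.69485855102539), 24.851320266723633)
0.005 0.014 4444 ((537.3738403320312, -244.9548797607422), (169.9568634033203, 90.00079345703125), 24.8033390045166)
```

View pics/w4.png

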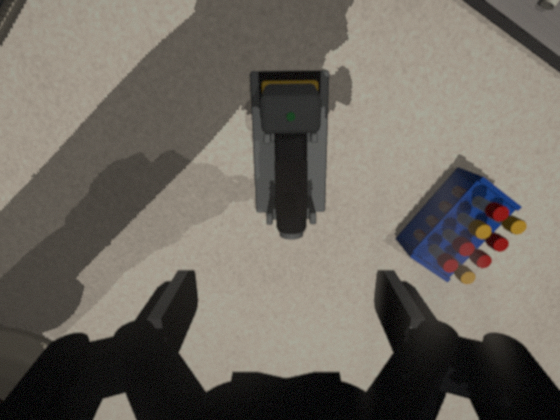

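```bash
python3 - <<'E'
from h import *
P=np.load("w4.npz")["P"];a=np.radians(24.9);c0=np.array([.5100,-.2578])
d=P[...,:2]-c0;X=1000*(d@[np.cos(a),np.sin(a)]);Y=1000*(d@[-np.sin(a),np.cos(a)]);Z=1000*P[...,2]
m=(abs(Y)>18)&(abs(Y)<32)&(Z>66)&(Z<82)&(abs(X)<110)
print(np.histogram(X[m],bins=np.arange(-70,100,4)))
m=(abs(Y)<10)&(Z>70)&(abs(X)<120);print("axis extents",np.percentile(X[m],[0,1,50,99,100]))
m=(abs(X)<30)&(abs(Y)<30)&(Z>78);print("lateral handle",np.percentile(Y[m],[0,2,50,98,100]),"z",np.median(Z[m]))
m=(X<110)&(X>35)&(Z>78)&(abs(Y)<40);print("head lat",np.percentile(Y[m],[1,50,99]))
for x in range(-60,105,5):
    m=(abs(X-x)<2.5)&(abs(Y)<6)&(Z>5);print(x,round(float(np.median(Z[m])),1),end="; ")
E
```

```text
(array([ 0,  0,  0,  0,  0,  0, 25, 45, 48, 74,  0,  0,  0,  0,  0,  0,  0,
        0,  0,  0,  0,  0,  0,  0,  0,  0,  0,  0, 52, 64, 34,  0,  0,  0,
        0,  0,  0,  0,  0,  3, 46,  0]), array([-70, -66, -62, -58, -54, -50, -46, -42, -38, -34, -30, -26, -22,
       -18, -14, -10,  -6,  -2,   2,   6,  10,  14,  18,  22,  26,  30,
        34,  38,  42,  46,  50,  54,  58,  62,  66,  70,  74,  78,  82,
        86,  90,  94,  98]))
axis extents [-57.06390274 -52.72886589   8.49189828  89.59442856  92.75024601]
lateral handle [-29.99915818 -28.64995732  -1.2184536   28.57902908  29.99960401] z 329.6132550807999
head lat [-26.72497568   0.29477601  26.76542866]
-60 nan; -55 86.7; -50 85.7; -45 87.7; -40 88.1; -35 88.0; -30 88.5; -25 88.5; -20 88.4; -15 88.5; -10 88.6; -5 88.5; 0 88.5; 5 321.9; 10 329.6; 15 88.4; 20 88.5; 25 88.3; 30 88.0; 35 88.0; 40 88.0; 45 87.8; 50 88.0; 55 90.4; 60 92.5; 65 93.7; 70 96.9; 75 95.8; 80 96.8; 85 96.1; 90 86.5; 95 62.0; 100 38.3;
  return _methods._mean(a, axis=axis, dtype=dtype,
  ret = ret.dtype.type(ret / rcount)
```

apply_moves([
  [0.05,0.005,-0.0035,-0.014,1],
  [0.1,0.005,-0.0035,-0.014,1],
  [0.14,0.005,-0.0035,-0.014,1],
  [0.17,0.005,-0.0035,-0.014,1],
  [0.194,0.005,-0.0035,-0.014,1],
  [0.194,0.005,-0.0035,-0.014,1],
  [0.194,0.005,-0.0035,-0.014,1],
  [0.194,0.005,-0.0035,-0.014,1],
])

```text
time: 9.7
ee_pos: [0.5134, -0.2565, 0.0562]
tcp_rot: [172.9, 89.6, 17.9]
wrist_force: [0.3, -0.1, 0.6]
opening: 0.0852
```

apply_moves([
  [0,0,0,0,-0.6],
  [0,0,0,0,-0.6],
  [0,0,0,0,-0.6],
  [0,0,0,0,-0.6],
  [0,0,0,0,-0.6],
  [0,0,0,0,-0.6],
  [0,0,0,0,-0.6],
], newtons=60)

```text
time: 10.4
ee_pos: [0.5136, -0.2567, 0.0567]
tcp_rot: [168.4, 89.6, 13.3]
wrist_force: [-1.3, -0.3, 6.5]
opening: 0.0315
```

apply_moves([
  [-0.005,0,0,0,-0.6],
  [-0.015,0,0,0,-0.6],
  [-0.03,0,0,0,-0.6],
  [-0.05,0,0,0,-0.6],
  [-0.08,0,0,0,-0.6],
  [-0.11,0,0,0,-0.6],
  [-0.14,0,0,0,-0.6],
  [-0.17,0,0,0,-0.6],
  [-0.2,0,0,0,-0.6],
  [-0.2,0,0,0,-0.6],
  [-0.2,0,0,0,-0.6],
])

```text
time: 11.5
ee_pos: [0.5124, -0.2572, 0.2577]
tcp_rot: [161.6, 89.5, 6.6]
wrist_force: [-0.4, -0.2, -2.6]
opening: 0.0316
```

```bash
python3 - <<'E'
from h import *
a=np.radians(71.1);bx=np.array([np.cos(a),np.sin(a),0]);z=np.array([0,0,1.])
L=np.array([.5514,.1651,.0671])
w=L+.1*(-np.sin(np.radians(12))*bx+np.cos(np.radians(12))*z);g=w-.078*bx+.05*z
print("grip",g);plan(g-[0,0,.0205],-18.9)
o=bot.get_obs();c=cams.camera("wrist");P=pts(c,o);f=c["frame"];cv2.imwrite("pics/w5.png",f);np.savez("w5.npz",P=P,f=f)
R=Ro.from_euler('xyz',o["tcp_rot"],degrees=True).as_matrix();T=(P-o["ee_pos"])@R*1000   # tool mm
m=(abs(T[...,1])<45)&(T[...,2]<-10)&(T[...,2]>-140)&(T[...,0]<20)&(T[...,0]>-80)
t=T[m];print(len(t))
for lo in range(-110,-10,8):
    s=t[(t[:,2]>=lo)&(t[:,2]<lo+8)]
    if len(s)>5: print(lo,len(s),"x min/med",np.round(np.percentile(s[:,0],[2,50]),1),"y",np.round(np.percentile(s[:,1],[2,98]),1))
print(t[:,2].min())
# cradle, now empty
Z=P[...,2]*1000;d=P[...,:2]-[.51,-.2578];b=np.radians(24.9);X=1000*(d@[np.cos(b),np.sin(b)]);Y=1000*(d@[-np.sin(b),np.cos(b)])
m=(Z>69)&(Z<82)&(abs(X)<110)&(abs(Y)<40);print("saddles X",np.histogram(X[m],bins=np.arange(-62,70,4)));print(np.histogram(Y[m],bins=np.arange(-40,41,4)))
E
```

```text
grip [0.51939982 0.07163512 0.21491476]
t 11.5 ee [ 0.5124 -0.2572  0.2577] rot [161.65  89.48   6.58] q [-26.8   8.5  16.9  98.    0.3 128.3] F [-0.4 -0.2 -2.6] open 0.0316
shift [ 0.0637 -0.2954 -0.1444] roll [-0.806, 2.336] axes y,z [ 0.422 -0.907  0.003] [-0.907 -0.422 -0.009]
36896
-102 714 x min/med [10.  18.7] y [-27.2  26.9]
-94 2155 x min/med [-29.  -13.5] y [-24.2  24.4]
-86 4163 x min/med [-40.3 -38.3] y [-24.9  25. ]
-78 4096 x min/med [-40.5 -38.8] y [-25.7  25.8]
-70 3671 x min/med [-40.9 -37.3] y [-25.6  25.8]
-62 3197 x min/med [-37.1 -35.5] y [-25.7  25.7]
-54 1849 x min/med [-34.7 -32.2] y [-23.4  23.5]
-46 1576 x min/med [-32.  -30.7] y [-14.9  15.1]
-38 1492 x min/med [-32.  -30.7] y [-15.   15.1]
-30 1530 x min/med [-32.5 -31. ] y [-15.2  15.3]
-22 5079 x min/med [-79.6 -70.4] y [-23.6  23.8]
-14 7374 x min/med [-79.3 -52.7] y [-44.3  44.3]
-98.19881591360956
saddles X (array([0, 0, 0, 0, 0, 0, 0, 0, 0, 0, 0, 0, 0, 0, 0, 0, 0, 0, 0, 0, 0, 0,
       0, 0, 0, 0, 0, 0, 0, 0, 0, 0]), array([-62, -58, -54, -50, -46, -42, -38, -34, -30, -26, -22, -18, -14,
       -10,  -6,  -2,   2,   6,  10,  14,  18,  22,  26,  30,  34,  38,
        42,  46,  50,  54,  58,  62,  66]))
(array([0, 0, 0, 0, 0, 0, 0, 0, 0, 0, 0, 0, 0, 0, 0, 0, 0, 0, 0, 0]), array([-40, -36, -32, -28, -24, -20, -16, -12,  -8,  -4,   0,   4,   8,
        12,  16,  20,  24,  28,  32,  36,  40]))
```

View pics/w5.png

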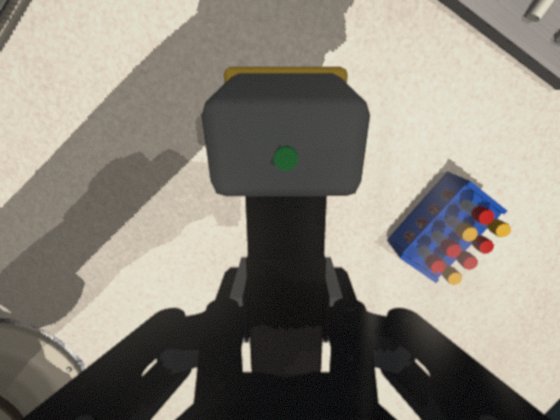

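apply_moves([
  [0.0,-0.02,-0.01,-0.05,-0.6],
  [0.0,-0.055,-0.027,-0.14,-0.6],
  [0.0,-0.095,-0.046,-0.25,-0.6],
  [0.01,-0.135,-0.066,-0.36,-0.6],
  [0.02,-0.175,-0.085,-0.47,-0.6],
  [0.03,-0.21,-0.103,-0.58,-0.6],
  [0.04,-0.24,-0.117,-0.67,-0.6],
  [0.05,-0.265,-0.13,-0.74,-0.6],
  [0.057,-0.283,-0.138,-0.78,-0.6],
  [0.06,-0.2954,-0.1444,-0.806,-0.6],
  [0.06,-0.2954,-0.1444,-0.806,-0.6],
  [0.06,-0.2954,-0.1444,-0.806,-0.6],
])

```text
time: 12.75
ee_pos: [0.5187, 0.0716, 0.1969]
tcp_rot: [122.0, 89.6, 13.1]
wrist_force: [-0.1, -0.8, -1.4]
opening: 0.0313
```

```bash
python3 - <<'E'
from h import *
plan((.5194,.0716,.198),-18.9)
o=bot.get_obs();c=cams.camera("wrist");P=pts(c,o);f=c["frame"];cv2.imwrite("pics/w6.png",f)
R=Ro.from_euler('xyz',o["tcp_rot"],degrees=True).as_matrix()
g=np.array(o["ee_pos"])-.017*R[:,0];sx,sz=-R[:,2],-R[:,0];sy=np.cross(sz,sx)
w=g+.078*sx-.05*sz;k=np.radians(12);b=-np.cos(k)*sz+np.sin(k)*sx
L=np.array([.5514,.1651,.0671]);d=L-w;print("along",d@b,"off beam",d@sy,d@np.cross(b,sy))
E
```

```text
t 12.75 ee [0.5187 0.0716 0.1969] rot [122.03  89.62  13.12] q [  7.8   0.4   1.5  90.7   0.  116.7] F [-0.1 -0.8 -1.4] open 0.0313
shift [-0.0011  0.0006 -0.0002] roll [-0.0, 3.141] axes y,z [ 0.946 -0.324  0.006] [-0.324 -0.946 -0.004]
along 0.09930523323595924 off beam 0.00014532357238133828 -5.620449266127088e-05
```

View pics/w6.png

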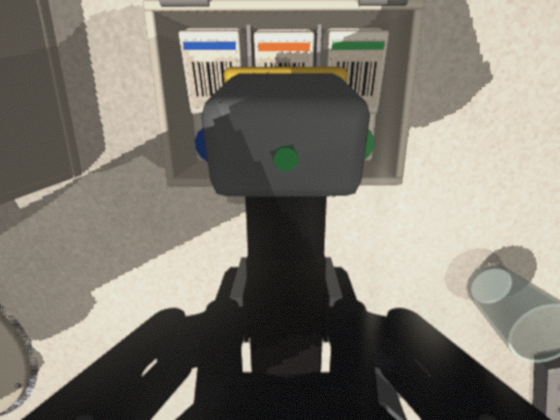

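The scanner is centred on the orange label: its stripe at (284,46) is in line with the nose. I hold still for 2.4 s.

apply_moves([
  [0,0,0,0,-0.6],
  [0,0,0,0,-0.6],
  [0,0,0,0,-0.6],
  [0,0,0,0,-0.6],
  [0,0,0,0,-0.6],
  [0,0,0,0,-0.6],
  [0,0,0,0,-0.6],
  [0,0,0,0,-0.6],
  [0,0,0,0,-0.6],
  [0,0,0,0,-0.6],
  [0,0,0,0,-0.6],
  [0,0,0,0,-0.6],
])

```text
time: 14.0
ee_pos: [0.5189, 0.0713, 0.1972]
tcp_rot: [121.6, 89.6, 12.7]
wrist_force: [0.4, 0.3, -1.9]
opening: 0.0315
```

apply_moves([
  [0,0,0,0,-0.6],
  [0,0,0,0,-0.6],
  [0,0,0,0,-0.6],
  [0,0,0,0,-0.6],
  [0,0,0,0,-0.6],
  [0,0,0,0,-0.6],
  [0,0,0,0,-0.6],
  [0,0,0,0,-0.6],
  [0,0,0,0,-0.6],
  [0,0,0,0,-0.6],
  [0,0,0,0,-0.6],
  [0,0,0,0,-0.6],
])

```text
time: 15.2
ee_pos: [0.5189, 0.0713, 0.1972]
tcp_rot: [121.7, 89.6, 12.8]
wrist_force: [0.2, -0.8, -2.1]
opening: 0.0313
```

```bash
python3 - <<'E'
from h import *
c=cams.camera("top");P=pts(c);f=c["frame"].astype(int)
m=(f[...,1]>100)&(f[...,0]<60)&(f[...,2]<160);print(c["frame"].shape)
# empty cradle: saddles
Z=P[...,2]*1000;d=P[...,:2]-[.51,-.2578];b=np.radians(24.9);X=1000*(d@[np.cos(b),np.sin(b)]);Y=1000*(d@[-np.sin(b),np.cos(b)])
m=(Z>55)&(Z<85)&(abs(X)<110)&(abs(Y)<45);print(np.histogram(X[m],bins=np.arange(-62,70,4))[0]);print(np.histogram(Y[m],bins=np.arange(-40,41,4))[0])
plan((.5124,-.2572,.2577),-65.0)
E
```

```text
(420, 560, 3)
[ 0  0  0  0 21 17 21 12  0  0  0  0  0  0  0  0  0  0  0  0  0  0  0  0
  0  4 16 22  6  0  0  0]
[ 0  0  0  2  8 13  9  6  9  8  8  9  9  8  7  1 10 12  0  0]
t 15.25 ee [0.5189 0.0712 0.1972] rot [121.94  89.58  12.99] q [  7.8   0.4   1.5  90.7   0.  116.7] F [-0.9 -1.4 -1.5] open 0.0309
shift [-0.0611  0.1009  0.3125] roll [0.804, -2.338] axes y,z [ 0.946 -0.325  0.006] [-0.325 -0.946 -0.004]
```

apply_moves([
  [-0.01,0.006,0.02,0.05,-0.6],
  [-0.03,0.017,0.055,0.14,-0.6],
  [-0.05,0.03,0.095,0.25,-0.6],
  [-0.06,0.043,0.135,0.36,-0.6],
  [-0.061,0.057,0.175,0.47,-0.6],
  [-0.061,0.07,0.215,0.58,-0.6],
  [-0.061,0.082,0.25,0.67,-0.6],
  [-0.061,0.091,0.278,0.74,-0.6],
  [-0.061,0.098,0.3,0.78,-0.6],
  [-0.061,0.102,0.3116,0.804,-0.6],
  [-0.061,0.102,0.3116,0.804,-0.6],
  [-0.061,0.102,0.3116,0.804,-0.6],
])

```text
time: 16.45
ee_pos: [0.5138, -0.2561, 0.2576]
tcp_rot: [171.4, 89.6, 16.4]
wrist_force: [-0.6, -0.9, -1.6]
opening: 0.0311
```

```bash
python3 - <<'E'
from h import *
plan((.5136,-.2567,.0573),-65.05)
E
```

```text
t 16.45 ee [ 0.5138 -0.2561  0.2576] rot [171.41  89.59  16.45] q [-26.6   8.8  17.2  98.1   0.3 128.3] F [-0.6 -0.9 -1.6] open 0.0311
shift [2.003e-01 2.000e-04 1.900e-03] roll [0.002, -3.14] axes y,z [ 0.423 -0.906  0.001] [-0.906 -0.423 -0.007]
```

apply_moves([
  [0.03,0,0.002,0,-0.6],
  [0.06,0,0.002,0,-0.6],
  [0.09,0,0.002,0,-0.6],
  [0.12,0,0.002,0,-0.6],
  [0.145,0,0.002,0,-0.6],
  [0.16,0,0.002,0,-0.6],
  [0.17,0,0.002,0,-0.6],
  [0.17,0,0.002,0,-0.6],
  [0.17,0,0.002,0,-0.6],
])

```text
time: 17.35
ee_pos: [0.5137, -0.2566, 0.0887]
tcp_rot: [165.2, 89.5, 10.2]
wrist_force: [-0.1, -0.1, -1.3]
opening: 0.0313
```

```bash
python3 - <<'E'
from h import *
plan((.5136,-.2567,.0573),-65.05)
E
```

```text
t 17.35 ee [ 0.5137 -0.2566  0.0887] rot [165.16  89.53  10.23] q [-26.7   7.5  -3.   79.2   0.3 128.3] F [-0.1 -0.1 -1.3] open 0.0313
shift [ 0.0314 -0.      0.0004] roll [0.002, -3.14] axes y,z [ 0.424 -0.906  0.002] [-0.906 -0.424 -0.008]
```

apply_moves([
  [0.01,0,0,0.002,-0.6],
  [0.018,0,0,0.002,-0.6],
  [0.025,0,0,0.002,-0.6],
  [0.029,0,0,0.002,-0.6],
  [0.032,0,0,0.002,-0.6],
  [0.032,0,0,0.002,-0.6],
  [0.032,0,0,0.002,-0.6],
])

```text
time: 18.05
ee_pos: [0.5141, -0.2566, 0.0569]
tcp_rot: [164.0, 89.5, 8.9]
wrist_force: [0.9, 0.5, -0.8]
opening: 0.0311
```

apply_moves([
  [0.001,0,0,0,-0.6],
  [0.001,0,0,0,-0.4],
  [0.001,0,0,0,-0.2],
  [0.001,0,0,0,0.2],
  [0.001,0,0,0,1],
  [0.001,0,0,0,1],
  [0.001,0,0,0,1],
  [0.001,0,0,0,1],
  [0.001,0,0,0,1],
  [0.001,0,0,0,1],
])

```text
time: 19.05
ee_pos: [0.5141, -0.2566, 0.0558]
tcp_rot: [164.2, 89.5, 9.2]
wrist_force: [-0.1, 0.6, -0.0]
opening: 0.0854
```

apply_moves([
  [-0.03,0,0,0,1],
  [-0.07,0,0,0,1],
  [-0.11,0,0,0,1],
  [-0.15,0,0,0,1],
  [-0.19,0,0,0,1],
  [-0.2,0,0,0,1],
  [-0.2,0,0,0,1],
])

```text
time: 19.75
ee_pos: [0.513, -0.2572, 0.2576]
tcp_rot: [154.5, 89.4, -0.5]
wrist_force: [0.9, 0.4, -0.4]
opening: 0.0854
```

```bash
python3 - <<'E'
from h import *
o=bot.get_obs();c=cams.camera("wrist");P=pts(c,o);f=c["frame"]
Z=P[...,2]
for z0,z1 in ((.08,.125),(.083,.092),(.095,.125),(.005,.014)):
    m=(Z>z0)&(Z<z1)&(np.hypot(P[...,0]-.52,P[...,1]+.25)<.13);Q=P[m]
    if len(Q)>20: print(z0,z1,len(Q),cv2.minAreaRect((Q[:,:2]*1000).astype(np.float32)))
a=np.radians(24.9);d=P[...,:2]-[.51,-.2578];X=1000*(d@[np.cos(a),np.sin(a)]);Y=1000*(d@[-np.sin(a),np.cos(a)]);Z=Z*1000
for x in range(-60,105,10):
    m=(abs(X-x)<2.5)&(abs(Y)<6)&(Z>5);print(x,round(float(np.median(Z[m])),1),end="; ")
s=cams.camera("scene");im=np.vstack([cv2.resize(f,(400,300)),cv2.resize(s["frame"][100:310,130:410],(400,300))]);cv2.imwrite("pics/c7.png",im)
plan((.60,.33,.35),-18.9)
E
```

```text
0.08 0.125 5387 ((525.9795532226562, -250.67007446289062), (148.46176147460938, 56.09030532836914), 24.59625244140625)
0.083 0.092 3503 ((525.7020263671875, -251.1855926513672), (147.45858764648438, 56.11271667480469), 24.932640075683594)
0.095 0.125 881 ((579.3399047851562, -225.8854217529297), (21.458831787109375, 52.10835647583008), 24.928430557250977)
0.005 0.014 4151 ((537.8255004882812, -244.79434204101562), (169.0196075439453, 90.020263671875), 24.735942840576172)
-60 nan; -50 85.9; -40 87.9; -30 88.3; -20 88.7; -10 88.6; 0 88.4; 10 337.0; 20 88.6; 30 88.0; 40 87.8; 50 87.9; 60 92.3; 70 97.0; 80 96.5; 90 87.1; 100 39.6; t 19.85 ee [ 0.5123 -0.2568  0.2544] rot [170.86  89.58  15.81] q [-26.8   8.5  16.5  97.7   0.3 128.3] F [-0.4  0.2 -1. ] open 0.0848
shift [-0.0937 -0.4949 -0.3277] roll [-0.805, 2.336] axes y,z [ 0.422 -0.907  0.001] [-0.907 -0.422 -0.007]
  return _methods._mean(a, axis=axis, dtype=dtype,
  ret = ret.dtype.type(ret / rcount)
```

View pics/c7.png

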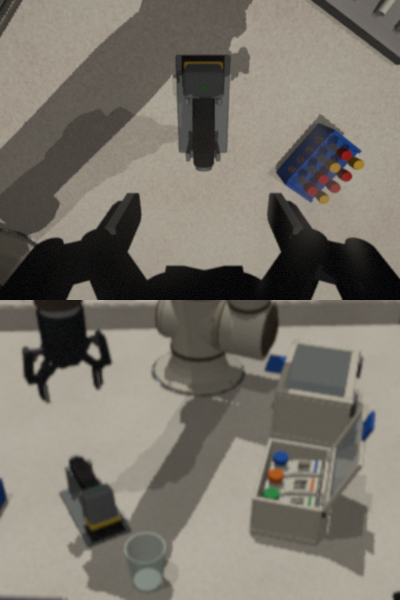

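The scanner lies back in its cradle within about 1 mm of where it was, and the cover still stands open. Next I move over and behind the cover with the fingers shut.

apply_moves([
  [-0.045,-0.02,-0.0133,-0.05,-1],
  [-0.049,-0.06,-0.04,-0.15,-1],
  [-0.049,-0.105,-0.07,-0.25,-1],
  [-0.049,-0.15,-0.1,-0.35,-1],
  [-0.049,-0.195,-0.13,-0.45,-1],
  [-0.049,-0.24,-0.16,-0.55,-1],
  [-0.049,-0.285,-0.19,-0.65,-1],
  [-0.049,-0.33,-0.22,-0.75,-1],
  [-0.049,-0.375,-0.25,-0.805,-1],
  [-0.049,-0.415,-0.277,-0.805,-1],
  [-0.049,-0.45,-0.3,-0.805,-1],
  [-0.049,-0.4757,-0.317,-0.805,-1],
], newtons=30)

```text
time: 21.05
ee_pos: [0.5984, 0.3101, 0.303]
tcp_rot: [117.3, 89.7, 8.3]
wrist_force: [0.7, 0.1, 0.7]
opening: 0.0001
```

apply_moves([
  [0,0,0,0,-1],
  [0,0,0,0,-1],
])

```text
time: 21.25
ee_pos: [0.5981, 0.3114, 0.2993]
tcp_rot: [17.7, 89.9, -91.1]
wrist_force: [-0.2, -0.0, 0.5]
opening: -0.0001
```

```bash
python3 - <<'E'
from h import *
plan((.599,.308,.212),-18.9)
E
```

```text
t 21.25 ee [0.5981 0.3114 0.2993] rot [ 17.66  89.89 -91.13] q [ 2.750e+01  2.730e+01  4.540e+01  1.081e+02 -1.000e-01  1.363e+02] F [-0.2 -0.   0.5] open -0.0001
shift [0.0873 0.0019 0.0028] roll [0.002, -3.14] axes y,z [ 0.947 -0.322  0.001] [-0.322 -0.947  0.002]
```

apply_moves([
  [0.04,0.002,0,0,-1],
  [0.075,0.002,0,0,-1],
  [0.087,0.002,0,0,-1],
  [0.087,0.002,0.01,0,-1],
  [0.087,0.002,0.022,0,-1],
  [0.087,0.002,0.034,0,-1],
  [0.087,0.002,0.046,0,-1],
  [0.087,0.002,0.058,0,-1],
  [0.087,0.002,0.07,0,-1],
  [0.087,0.002,0.082,0,-1],
  [0.087,0.002,0.092,0,-1],
  [0.087,0.002,0.1,0,-1],
])

```text
time: 22.45
ee_pos: [0.5676, 0.2148, 0.214]
tcp_rot: [81.2, 89.9, -27.6]
wrist_force: [-0.2, -0.3, 0.6]
opening: 0.0002
```

apply_moves([
  [0,0,0.012,0,-1],
  [0,0,0.022,0,-1],
  [0,0,0.032,0,-1],
  [0,0,0.04,0,-1],
  [0,0,0.04,0,-1],
  [0,0,0.04,0,-1],
])

```text
time: 23.05
ee_pos: [0.5548, 0.1768, 0.214]
tcp_rot: [81.9, 89.9, -27.0]
wrist_force: [0.7, -0.4, -0.0]
opening: 0.0002
```

apply_moves([
  [-0.03,0,0.03,0,-1],
  [-0.07,0,0.0,0,-1],
  [-0.1,0,0.0,0,-1],
  [-0.1,0,0,0,-1],
  [-0.1,0,0,0,-1],
  [-0.1,0,0,0,-1],
  [-0.1,0,0,0,-1],
  [-0.1,0,0,0,-1],
  [-0.1,0,0,0,-1],
  [-0.1,0,0,0,-1],
  [-0.1,0,0,0,-1],
  [-0.1,0,0,0,-1],
])

```text
time: 24.25
ee_pos: [0.5545, 0.1769, 0.314]
tcp_rot: [84.4, 89.9, -24.5]
wrist_force: [0.1, -0.0, -0.4]
opening: -0.0004
```

```bash
python3 - <<'E'
from h import *
plan((.5,.2,.3),-18.9)
s=cams.camera("scene");P=pts(s);Q=P[185:280,290:370].reshape(-1,3);print(np.histogram(Q[:,2],bins=np.arange(.04,.3,.02)))
t=cams.camera("top");im=np.vstack([cv2.resize(t["frame"][130:330,190:430],(480,300)),cv2.resize(s["frame"][80:310,130:460],(480,300))]);cv2.imwrite("pics/c8.png",im)
E
```

```text
t 24.25 ee [0.5545 0.1769 0.314 ] rot [ 84.38  89.86 -24.47] q [ 1.770e+01  1.250e+01  2.800e+01  1.054e+02 -1.000e-01  1.266e+02] F [ 0.1 -0.  -0.4] open -0.0004
shift [ 0.0139 -0.0591 -0.0042] roll [0.001, -3.141] axes y,z [ 0.946 -0.323  0.002] [-0.323 -0.946  0.   ]
(array([ 480,  369,  334, 2328,    0,    0,    0,    0,    0,    0,    0,
          0]), array([0.04, 0.06, 0.08, 0.1 , 0.12, 0.14, 0.16, 0.18, 0.2 , 0.22, 0.24,
       0.26, 0.28]))
```

View pics/c8.png

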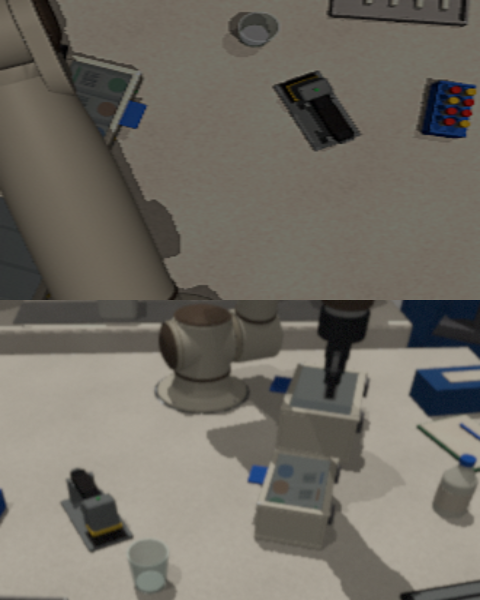

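The cover is shut, the scanner is in its cradle, and nothing else appears to have moved. I wait a second, check numerically and hand in.

apply_moves([
  [-0.01,0,0,0,-1],
  [-0.01,0,0,0,-1],
  [-0.01,0,0,0,-1],
  [-0.01,0,0,0,-1],
  [-0.01,0,0,0,-1],
  [-0.01,0,0,0,-1],
  [-0.01,0,0,0,-1],
  [-0.01,0,0,0,-1],
  [-0.01,0,0,0,-1],
  [-0.01,0,0,0,-1],
])

```text
time: 25.35
ee_pos: [0.5545, 0.1769, 0.324]
tcp_rot: [83.6, 89.9, -25.3]
wrist_force: [0.6, 0.4, 0.4]
opening: 0.0003
```

```bash
python3 - <<'E'
from h import *
s=cams.camera("scene");P=pts(s);f=s["frame"].astype(int);Q=P[185:280,290:370].reshape(-1,3);C=f[185:280,290:370].reshape(-1,3)
b=(C[:,0]>C[:,2]*1.8)&(C[:,0]>80)&(Q[:,2]>.08);print("lip z now",np.median(Q[b],0))
D=np.load("scene0.npz");Q=D["P"][185:280,290:370].reshape(-1,3);C=D["f"].astype(int)[185:280,290:370].reshape(-1,3)
b=(C[:,0]>C[:,2]*1.8)&(C[:,0]>80)&(Q[:,2]>.08);print("lip z start",np.median(Q[b],0))
d=np.abs(f-D["f"].astype(int)).max(2)
for n,(l,t,r,bt) in {"bay":(298,193,365,270),"scanner":(171,207,221,269),"rack":(92,218,135,268),"bottle":(427,197,459,247),"beaker":(215,261,247,302)}.items(): print(n,"changed px",(d[t:bt,l:r]>50).mean().round(3))
bot.job_done()
E
```

```text
lip z now [0.5245988  0.07238539 0.10569952]
lip z start [0.52609786 0.07248039 0.10582728]
bay changed px 0.114
scanner changed px 0.0
rack changed px 0.0
bottle changed px 0.131
beaker changed px 0.0
the job is handed in; nothing more can be done
```

The orange-capped pack should be registered, and I handed the job in at about 25 s of robot time; no verdict was reported.

**What I did:**
- I gripped the cover by the sides of its lip, swung it open onto its stop and released it.
- I took the scanner and held it still for 2.4 s over the orange pack's label in the middle slot. My calculation gave 99 mm to the label, with the beam within 1 mm of its middle.
- I put the scanner back in its cradle, then pushed the cover past upright from behind so that it sank shut by itself.

**What the last checks showed:**
- **Cover:** shut, with the lip at 105.7 mm height against 105.8 mm at the start.
- **Scanner:** within about 1 mm of its starting place and released. Its image was unchanged after the cover was shut.
- **Tube rack and beaker:** no change in their image regions.
- **Bottle and bay:** 13% and 11% of their pixels differ from the start picture. The likely cause is the arm's shadow, since the bottle stands upright in the last view. I did not measure the bottle's position again.
- **Packs:** I did not measure them again after shutting the cover. Nothing came near them.
- **Disagreement:** the cameras placed the cradle's saddles about 2 mm, and perhaps more, from where the scanner's pose implied. I returned the scanner to its recorded starting pose instead.

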